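Fetch the orange egg cup from the sliding-door case

ROBOT

A 7-joint arm with a two-finger parallel gripper is mounted at the origin on the work surface. World frame = base frame: x ahead of the robot, y to its left, z up, the work surface at z = 0. Lengths are in m, angles in rad, forces in N, time in s.
With the tool pointing down it reaches from about 0.425 to 0.975 m from the base axis. Payload 16.7 kg.
Tool frame: the origin (TCP) lies midway between the tips of the shut fingers; the grasp point (between the pads) lies grip_depth behind it (grip_depth is the distance from the TCP to the grasp point, in m); x points along the fingers, z is the direction in which the jaws open and shut, and the axes are right-handed (so a half turn about x gives the same grasp; the last joint's range is limited). The gripper opens to 85 mm and grips with 20 to 120 N. Pads are 22 mm wide; open, the fingers measure 114 mm over their backs; the gripper's body (76 mm by 85 mm) begins 54 mm behind the grasp point. The pads swing forward as they close: fully open they stand 13 mm farther back than shut.
Start: joints at [0.98, 0.426, 0.074, 1.606, -0.034, 1.111, -0.067], TCP at [0.289, -0.61, 0.231] pointing down, gripper open.
Joint ranges: [-2.85, 2.85], [-0.5, 2.14], [-1.23, 1.37], [0.21, 2.46], [-1.02, 4.16], [0.16, 2.05], [-2.73, 2.73]. Speed limits (rad/s): [1.89, 1.89, 2.39, 2.39, 3.01, 3.01, 3.01].

INTERFACE

Orientations are given as a 3x3 rotation matrix whose columns are the frame's x, y, z axes.
In Python, from workcell import * gives the robot as it stands. Calls block until the motion is done:
- move_ptp(position, orientation): joint-space move of the TCP to a pose.
- move_linear(position, attitude=None, v=0.15): straight line of the TCP; attitude=None keeps the orientation; v is the mean speed in m/s.
- movej(angles): joint-space move.
- gripper_to(opening, newtons=None): finger opening in m; newtons is the grip in N (None keeps the last); returns when the fingers have stopped.
- wait(seconds).
- inverse_kinematics(position, orientation): joint angles nearest the present ones, or None.
- grab_frame(name): name is "side" or "top" or "wrist"; returns a dict with "pixels" (420x560x3 uint8, blue, green, red), "range_z" (420x560 float32, m along the optical axis (not along the pixel's ray), 0 where there is no reading), "camera_matrix" (3x3 intrinsics, pixels), "eye" and "orientation" of the camera in the world; the wrist camera has in their place "tool_from_camera" (4x4, takes a point from camera to tool coordinates, whose origin is the TCP and whose axes are the tool frame's). Camera axes: x right, y down, z forward; pixel columns grow to the right and rows downward; lengths in m; the calibration is good to about 2 mm. A picture is of the moment at which its call begins: read the wrist's pose just before it.
A pose or a line that the arm cannot do raises MotionError and nothing moves.
- hand_in(): hands the job in, once; it reports no verdict.
Readings, each from a call of its own:
- current_time_s(): time.
- current_joints(): joint angles.
- current_dq(): joint speeds.
- current_effort(): joint torques, N m.
- current_eef_pos(): TCP position.
- current_ee_rot(): TCP orientation.
- current_force(): force on the tool from outside, world axes, zero at the start.
- current_torque(): the same for the moment, N m.
- current_opening(): finger opening in m.
Only numpy, scipy, OpenCV 4.12 (cv2) and the standard library are available. Lean on these libraries where they do the work, as an engineer would, in place of code of your own. Each camera call takes 0.05 s, during which the arm holds its last target. There are 200 camera calls.

TASK

The orange egg cup is shut in one half of the clear-topped case. Slide the door above it by its blue handle all the way past the other door, take the orange egg cup out, and set it down gently, upright, in the middle of the empty bamboo coaster.

Things in the scene. Friction and masses are not known exactly. Their poses are not given: they have to be found in the camera images.
- egg_cup: orange egg cup, 62 mm tall: foot 42 mm across, narrow stem, bowl 48 mm across with upright sides 40 to 62 mm above the foot (grip there); 90 g. Origin: centre of its underside, z up. Stands on the case floor (6 mm above the table) in the left or right half, about 100 mm from the case's middle; a white twin stands in the other half.
- left_handle (a point): blue upright bar on the left (+y) door, 50 mm along x, 10 mm thick along y, top 120 mm above the table; point: its centre, 10 mm below the top. Shut, it is 155 mm from the case's middle; starts up to 8 mm ajar, slides to 130 mm from shut towards the other handle, over the right door; 1.5 N friction, stays where left. Axes: x across the case away from robot, y along it to its left, z up.
- right_handle (a point): same bar on the right (-y) door, which slides the other way, under the left door. The case: fixed, 340 mm long (y), 190 mm deep (x), rim 84 mm high, walls 10 mm, floor 6 mm, a 54 mm high partition at the middle. Each door, a clear pane in a dark frame (tops 76 and 83 mm above the table), covers one half of its open top.
- coaster: the empty square bamboo coaster, 95 mm x 95 mm x 8 mm, loose on the table to the left or right of the case; origin: centre of its underside, z up. Its twin on the other side carries a stainless measuring cup.
There are look-alikes about, which are no part of the job. What is shaped like the coaster but black or pink is not meant.

How it is judged:
By the outcome, as a careful person would: the job done as asked, in the order asked, and still so for the second after the job is handed in, with the robot touching nothing.
It also fails if it takes over 51 s, if anything falls off the work surface, if the arm or the gripper's body presses on something with over 40 N, if the wrist force passes 120 N, or if a joint passes its speed limit or range.

## Working session

There is one attempt and no reset: what is moved stays moved. The work goes in short steps, each a Python script; the robot and the scene stay as the last script left them, time stands still between calls to the robot, and variables do not carry over. Pictures are saved under pics/ and viewed, about 8 in all and at most 12, crops included, and the job is handed in when it is done.

```bash
mkdir -p pics; ls; cat > h.py <<'E'
from workcell import *
import numpy as np, cv2
def cloud(f,pos=None,rot=None):
    z=f["range_z"].astype(float);K=f["camera_matrix"];v,u=np.indices(z.shape)
    p=np.stack([(u-K[0,2])/K[0,0]*z,(v-K[1,2])/K[1,1]*z,z],-1)
    if "eye" in f: return p@np.array(f["orientation"]).T+np.array(f["eye"])
    T=np.array(f["tool_from_camera"]);p=p@T[:3,:3].T+T[:3,3]
    return p@np.array(rot).T+np.array(pos)
def look(n):
    pos,rot=current_eef_pos(),current_ee_rot()
    f=grab_frame(n);return f["pixels"],cloud(f,pos,rot),f
E
python3 - <<'E'
from h import *
for n in("top","side"):
    im,c,f=look(n);cv2.imwrite(f"pics/{n}0.png",im);np.save(f"pics/{n}0.npy",c)
    print(n,f["eye"],f["orientation"])
print(current_ee_rot(),current_time_s())
E
```

```text
pics
top [ 0.39170161 -0.02800512  1.15754766] [[-0.01681305 -0.9986007   0.05013953]
 [-0.99935841  0.01836957  0.03074628]
 [-0.0316243  -0.04959042 -0.99826885]]
side [0.30369711 0.66714721 0.91069705] [[-0.98073102 -0.13576395  0.14048067]
 [-0.19487676  0.73054269 -0.65446957]
 [-0.01377375 -0.66923503 -0.74292312]]
[[-5.22123282e-04  9.03999726e-01  4.27532715e-01]
 [ 9.47577801e-04  4.27533028e-01 -9.03999232e-01]
 [-9.99999415e-01 -6.68785363e-05 -1.07983502e-03]] 0.1
```

View pics/top0.png

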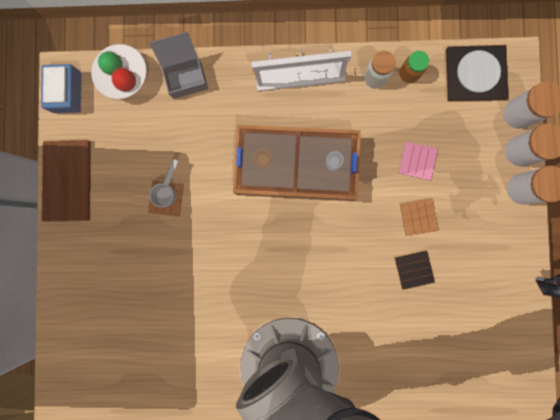

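View pics/side0.png

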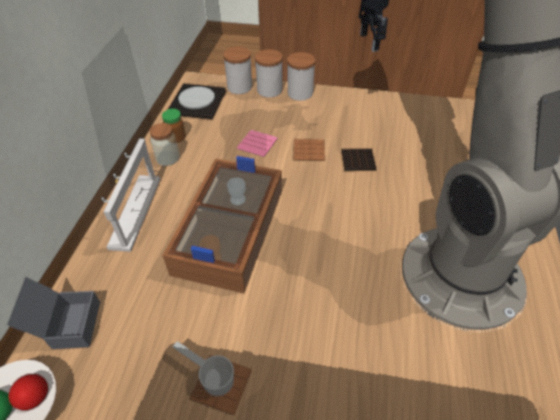

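Top view: the orange cup is at (263,158) in the left half, with its blue handle at (240,157). The white twin is at (335,160). There are three coaster shapes: pink (418,160), bamboo (419,217) and black (415,270). Bamboo at (419,217) fits and is empty; the other bamboo one at (166,197) carries the cup. Next I'll measure and take one enlarged crop.

```bash
python3 - <<'E'
from h import *
im=cv2.imread("pics/top0.png");c=np.load("pics/top0.npy")
cs=np.load("pics/side0.npy");ims=cv2.imread("pics/side0.png")
for n,i,p in(("top",im,c),("side",ims,cs)):
    h=cv2.cvtColor(i,cv2.COLOR_BGR2HSV)
    m=(h[...,0]>105)&(h[...,0]<130)&(h[...,1]>150)&(p[...,0]>.5)&(abs(p[...,1])<.35)&(p[...,2]>.085)
    for s in(1,-1):
        q=p[m&(s*(p[...,1]-.0)>0)]
        print(n,"handle",s,len(q),q.min(0).round(4),q.max(0).round(4),q.mean(0).round(4),np.median(q,0).round(4))
    # rim
    r=(abs(p[...,2]-.084)<.006)&(p[...,0]>.4)&(p[...,0]<.8)&(abs(p[...,1])<.3)&(h[...,1]>90)
    print(n,"rim",cv2.minAreaRect(p[r][:,:2].astype(np.float32)*1000),np.median(p[r][:,2]))
    o=(h[...,0]<22)&(h[...,1]>100)&(p[...,2]>.004)&(p[...,2]<.014)&(p[...,0]>.2)&(p[...,0]<.75)&(p[...,1]<-.2)&(p[...,1]>-.5)
    k,l,st,ce=cv2.connectedComponentsWithStats(o.astype(np.uint8))
    for j in range(1,k):
        if st[j,4]>150:print(n,"coaster",st[j],cv2.minAreaRect(p[l==j][:,:2].astype(np.float32)*1000),np.median(p[l==j],0))
for u,v in((263,158),(335,160),(297,162),(265,180),(330,180),(350,300)):print((u,v),c[v,u].round(4))
a=cv2.resize(im[115:300,225:450],None,fx=3.3,fy=3.2,interpolation=cv2.INTER_CUBIC);cv2.imwrite("pics/crop.png",a)
E
```

```text
top handle 1 28 [0.5688 0.1193 0.1164] [0.6114 0.1234 0.1254] [0.5885 0.1214 0.1202] [0.5879 0.1206 0.1204]
top handle -1 49 [ 0.5463 -0.1871  0.1172] [ 0.5894 -0.18    0.1243] [ 0.5677 -0.1834  0.1211] [ 0.5676 -0.1834  0.1213]
top rim ((579.7067260742188, -31.580490112304688), (340.4837646484375, 191.41246032714844), 85.8116455078125) 0.0839626790911645
top coaster [ 399  199   40   37 1069] ((423.95526123046875, -382.8163146972656), (96.21858978271484, 102.25907135009766), 9.333566665649414) [ 0.42328406 -0.38196286  0.00874313]
side handle 1 183 [0.5669 0.1195 0.09  ] [0.6113 0.131  0.1233] [0.5896 0.1265 0.1095] [0.5898 0.1268 0.1111]
side handle -1 119 [ 0.5483 -0.1852  0.0854] [ 0.5871 -0.1751  0.1218] [ 0.5675 -0.1801  0.1044] [ 0.5663 -0.18    0.1051]
side rim ((579.7171020507812, -31.087661743164062), (343.97589111328125, 192.2949981689453), 85.87511444091797) 0.0840038422529541
side coaster [294 139  33  23 640] ((418.91180419921875, -379.4598388671875), (99.4343032836914, 102.6475601196289), 9.552727699279785) [ 0.42164927 -0.37866171  0.00821483]
(263, 158) [0.5909 0.0594 0.0822]
(335, 160) [ 0.5824 -0.1386  0.0738]
(297, 162) [ 0.5772 -0.0338  0.0853]
(265, 180) [0.5296 0.0546 0.085 ]
(330, 180) [ 0.527  -0.1234  0.0767]
(350, 300) [ 0.1874 -0.1796  0.0019]
```

View pics/crop.png

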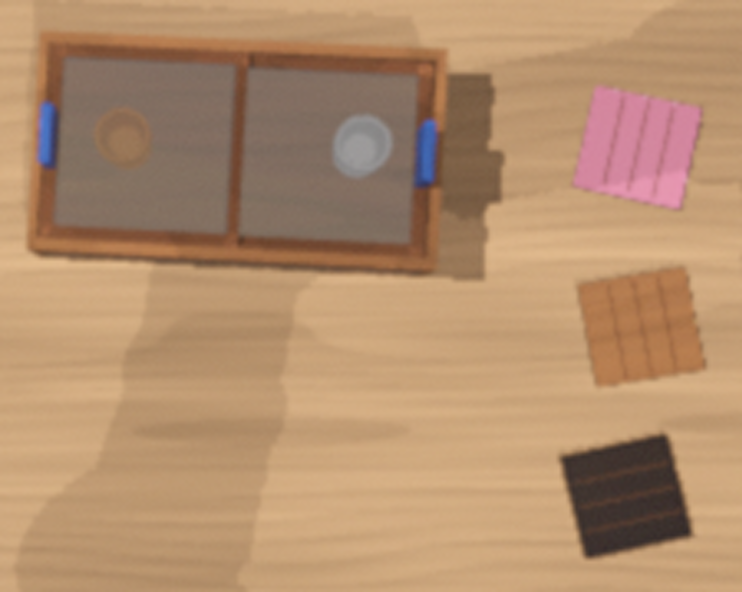

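The crop confirms it: the orange cup is in the left half, the bamboo coaster is empty, and its neighbours are pink and black. Next I'll grip the left handle and slide it.

```bash
cat >> h.py <<'E'
yaw=np.radians(-4.1);ex=np.array([np.cos(yaw),np.sin(yaw),0]);ey=np.array([-np.sin(yaw),np.cos(yaw),0])
C=np.array([.5797,-.0314,0])
def case(x,y,z):return C+x*ex+y*ey+np.array([0,0,z])
def down(j):
    x=np.array([0,0,-1.]);return np.stack([x,np.cross(j,x),j],1)
def best(p,j):  # jaw sign with the nearer last joint
    o=[]
    for s in(1,-1):
        q=inverse_kinematics(p,down(s*j))
        if q is not None:o.append((np.abs(np.array(q)-current_joints()).max(),s))
    return down(min(o)[1]*j)
E
python3 - <<'E'
from h import *
print("gd",grip_depth)
H=case(0,.155,0);print(H)
R=best(H+[0,0,.2],ey)
move_ptp(H+[0,0,.2],R)
print(current_time_s(),current_joints().__repr__(),current_eef_pos())
im,c,f=look("wrist");cv2.imwrite("pics/w1.png",im)
print(f["tool_from_camera"])
h=cv2.cvtColor(im,cv2.COLOR_BGR2HSV)
m=(h[...,0]>105)&(h[...,0]<130)&(h[...,1]>150)&(c[...,2]>.112)&(c[...,2]<.126)&(np.linalg.norm(c[...,:2]-H[:2],axis=-1)<.06)
q=c[m];print(len(q));q=(q-C)
print("case x,y of handle",[(np.percentile(q@e,5),np.percentile(q@e,95)) for e in(ex,ey)])
E
```

```text
gd 0.0187
[0.5907821  0.12320332 0.        ]
2.9 array([ 0.25538453,  0.4309318 , -0.72987545,  1.76758269,  0.32396411,
        1.06702899,  0.90953151]) [0.59104241 0.12221187 0.19990209]
[[-1.07800932e-04 -3.23695414e-01  9.46161332e-01 -1.42732273e-01]
 [ 7.46509174e-05 -9.46161338e-01 -3.23695408e-01  8.34927152e-02]
 [ 9.99999991e-01  3.57371447e-05  1.26161234e-04  8.08674616e-04]
 [ 0.00000000e+00  0.00000000e+00  0.00000000e+00  1.00000000e+00]]
744
case x,y of handle [(np.float64(-0.024671851771603453), np.float64(0.020737553614049407)), (np.float64(0.15129350944932568), np.float64(0.15975001208689862))]
```

View pics/w1.png

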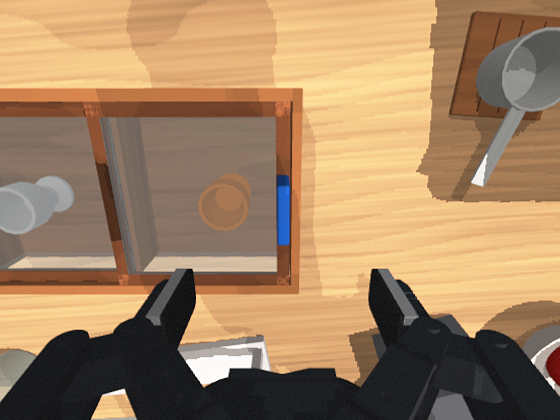

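Wrist view: the blue handle at (285,210) lies between the open jaws, with the cup at (223,205) under the pane. I'll grip and slide.

```bash
python3 - <<'E'
from h import *
H=case(-.002,.1555,.093)
move_linear(H,v=.15)
gripper_to(0.004,25)
cy=lambda:(np.array(current_eef_pos())-C)@ey
print(current_time_s(),"open",current_opening(),cy(),current_force())
for y in(.14,.09,.032,.028,.025,.022,.019):
    move_linear(case(-.002,y,.093),v=.1 if y>.03 else .04)
    F=np.array(current_force());print(y,cy(),F.round(1),current_opening())
    if F@ey>10:break
E
```

```text
4.4917 open 0.009217073927650065 0.1554551284649745 [-0.6781927  -1.00775692  3.73834964]
0.14 0.13895927315449808 [-2.1 -1.7  3.8] 0.00946947481545537
0.09 0.08798732057405123 [-0.8 -1.   4.4] 0.009425317301319017
0.032 0.029364575687578116 [-1.4 -0.5  6.3] 0.00945526652477303
0.028 0.025800653413644407 [-1.1 -1.7  6.9] 0.00928442848563853
0.025 0.025395926265161437 [ 0.3 11.3  5.1] 0.00960982072722012
```

The door is at its stop. I'll release, rise, and look at the cup from above.

```bash
python3 - <<'E'
from h import *
gripper_to(0.085)
move_linear(case(-.002,.027,.2),v=.2)
P=case(.007,.093,.2)
R=best(P,ex);move_ptp(P,R)
print(current_time_s(),current_joints(),current_eef_pos())
im,c,f=look("wrist");cv2.imwrite("pics/w2.png",im);np.save("pics/w2.npy",c)
h=cv2.cvtColor(im,cv2.COLOR_BGR2HSV)
d=(c-C);X=d@ex;Y=d@ey
m=(X>-.08)&(X<.08)&(Y>.04)&(Y<.155)&(c[...,2]>.063)&(c[...,2]<.072)&(h[...,1]>90)
print(m.sum(),cv2.minEnclosingCircle(np.stack([X[m],Y[m]],1).astype(np.float32)*1000),np.median(c[m],0))
b=(h[...,0]>105)&(h[...,0]<130)&(h[...,1]>150)&(c[...,2]>.112)&(c[...,2]<.126)&(X>-.05)&(X<.05)&(Y>-.05)
if b.any():print("handle y",np.percentile(Y[b],[5,95]))
E
```

```text
9.3083 [ 0.57671848  0.53319576 -1.05402687  1.77286831  0.50760664  1.13931864
  2.42848152] [0.59309574 0.06064356 0.19939279]
688 ((10.733125686645508, 97.99076843261719), 23.914722442626953) [0.59736858 0.0654168  0.06766643]
handle y [0.02126664 0.03011181]
```

View pics/w2.png

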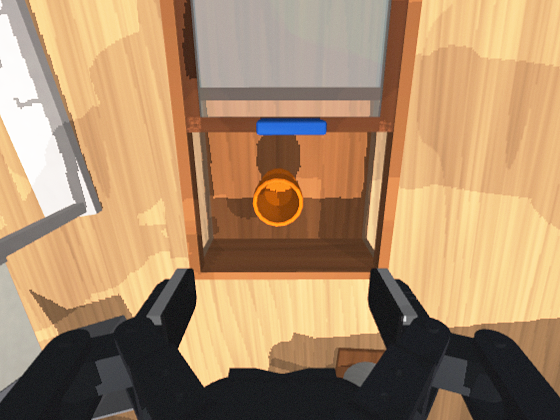

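The door is open with the handle at its stop. The cup's rim at (278,200) fits a 23.9 mm circle at case (10.7, 98) mm. I'll pick the cup up now, and then look down on the coaster.

```bash
python3 - <<'E'
from h import *
e=lambda x,y,z:case(x,y,z)
move_linear(e(.0107,.098,.13),v=.2)
move_linear(e(.0107,.098,.036),v=.1)
print(current_force())
gripper_to(0.040,25)
print(current_time_s(),"open",current_opening(),current_force(),current_eef_pos())
move_linear(e(.0107,.098,.06),v=.06)
print(current_opening(),current_force())
move_linear(e(.0107,.098,.23),v=.15)
print(current_opening(),current_force(),current_time_s())
T=np.array([.422,-.381,.23])
for s in range(0,360,30):
    a=np.radians(s);j=np.array([np.cos(a),np.sin(a),0]);q=inverse_kinematics(T,down(j));q2=inverse_kinematics(T-[0,0,.19],down(j))
    print(s,None if q is None else np.round(q,2),q2 is not None)
im,c,f=look("wrist");cv2.imwrite("pics/w3.png",im)
E
```

```text
[-0.07338492  0.03132703  0.26633293]
11.4 open 0.04643182628830839 [-2.22014045 -1.06815445  7.50127447] [0.59761749 0.0655703  0.0366174 ]
0.04622213547341499 [-1.04743796  0.65665374 -0.86364584]
0.0459857598446128 [-0.34160681 -0.4391624  -0.79950328] 13.2333
0 [ 1.    0.29 -0.45  1.83  0.14  1.06  0.49] True
30 [ 1.08  0.3  -0.55  1.82  0.18  1.07  0.98] True
60 [ 1.22  0.34 -0.73  1.81  0.25  1.09  1.44] True
90 [ 1.36  0.39 -0.92  1.81  0.34  1.12  1.89] True
120 [ 1.37  0.4  -0.94  1.81  0.35  1.12  2.4 ] True
150 [-0.27  0.51  1.22  1.89 -0.54  1.12 -2.51] True
180 [-0.27  0.51  1.22  1.89 -0.54  1.12 -1.98] True
210 [-0.27  0.51  1.22  1.89 -0.54  1.12 -1.46] True
240 [-0.27  0.51  1.22  1.89 -0.54  1.12 -0.94] True
270 [-0.27  0.51  1.22  1.89 -0.54  1.12 -0.41] True
300 [-0.27  0.51  1.22  1.89 -0.54  1.12  0.11] True
330 [-0.04  0.33  0.83  1.88 -0.28  1.05  0.38] True
```

View pics/w3.png

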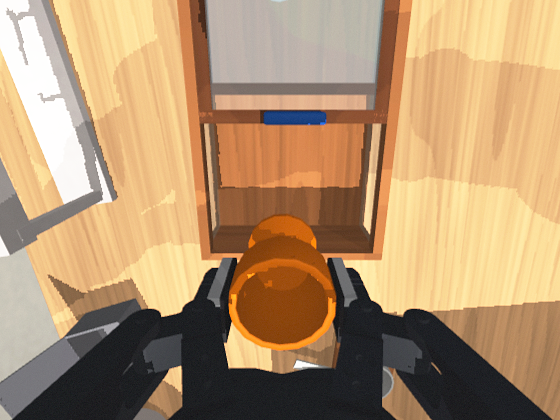

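The cup at (282,300) is held squarely between the pads and is clear of the case. I'll move beside the coaster and measure it from close by.

```bash
python3 - <<'E'
from h import *
a=np.radians(60);R=down(np.array([np.cos(a),np.sin(a),0]))
T=np.array([.422,-.381,.23])
P=T-.1*R[:,1]
if inverse_kinematics(P,R) is None:P=T-.06*R[:,1];print("short")
move_ptp(P,R)
print(P,current_time_s(),current_opening(),current_joints())
im,c,f=look("wrist");cv2.imwrite("pics/w4.png",im)
h=cv2.cvtColor(im,cv2.COLOR_BGR2HSV)
m=(c[...,2]>.004)&(c[...,2]<.014)&(np.linalg.norm(c[...,:2]-T[:2],axis=-1)<.09)
k,l,st,ce=cv2.connectedComponentsWithStats(m.astype(np.uint8))
j=1+st[1:,4].argmax();q=c[l==j]
print(st[j],ce[j],cv2.minAreaRect(q[:,:2].astype(np.float32)*1000),np.median(q,0))
E
```

```text
[ 0.50860254 -0.431       0.23      ] 15.1167 0.04596932633568514 [ 1.1196486   0.50609571 -0.72234985  1.59024288  0.35334737  1.18013622
  1.37342094]
[ 221   22  118  127 7715] [280.25949449  86.35424498] ((423.347412109375, -381.0499572753906), (95.13582611083984, 95.0366439819336), 8.872984886169434) [ 0.42073584 -0.37945284  0.00796186]
```

View pics/w4.png

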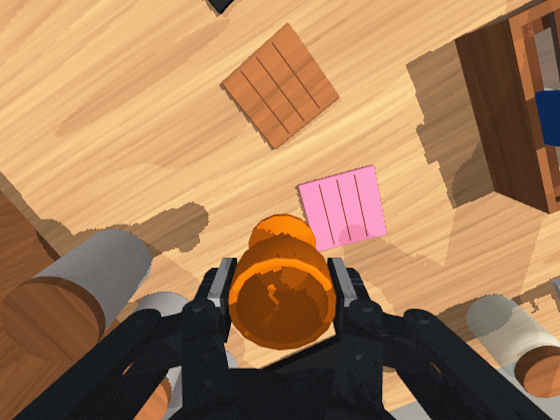

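The whole bamboo coaster is visible at (280,86), and its 95 × 95 mm fit is centred at (0.4233, -0.3810). I'll place the cup.

```bash
python3 - <<'E'
from h import *
T=np.array([.4233,-.3810,0])
move_linear(T+[0,0,.23],v=.15)
move_linear(T+[0,0,.07],v=.15)
move_linear(T+[0,0,.043],v=.04)
f0=np.array(current_force());print(f0)
for z in np.arange(.0415,.034,-.001):
    move_linear(T+[0,0,z],v=.02)
    F=np.array(current_force());print(round(z,4),current_eef_pos()[2],F.round(2))
    if F[2]-f0[2]>1.5:break
wait(.2);gripper_to(.075);wait(.1)
move_linear(T+[0,0,z+.05],v=.1)
R=np.array(current_ee_rot())
p=T-.09*R[:,1]+[0,0,.2]
move_linear(p,v=.2)
print(current_time_s())
im,c,f=look("wrist");cv2.imwrite("pics/w5.png",im)
d=np.linalg.norm(c[...,:2]-T[:2],axis=-1)
m=(c[...,2]>.066)&(c[...,2]<.074)&(d<.06);q=c[m]
print("cup",m.sum(),cv2.minEnclosingCircle(q[:,:2].astype(np.float32)*1000),q[:,2].mean())
m=(c[...,2]>.004)&(c[...,2]<.0125)&(d<.09);q=c[m]
print("coaster",cv2.minAreaRect(q[:,:2].astype(np.float32)*1000))
E
```

```text
[-0.31836068 -0.07258961 -0.55279888]
0.0415 0.04155273942445405 [-0.57  0.94 -0.19]
0.0405 0.04046688595308148 [ 0.77  0.56 -1.02]
0.0395 0.03942472263408997 [ 0.75 -0.27 -1.18]
0.0385 0.038657105609618644 [ 0.53 -0.4   3.55]
21.225
cup 853 ((423.1435546875, -379.763916015625), 23.92100715637207) 0.06965920623374698
coaster ((423.41455078125, -381.1654052734375), (95.17469024658203, 95.34489440917969), 8.742780685424805)
```

View pics/w5.png

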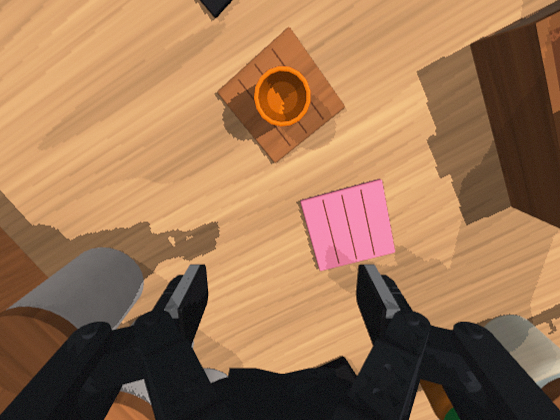

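The cup at (282,96) stands upright and is 1.4 mm from the coaster's centre. The gripper is clear.

```bash
python3 - <<'E'
from h import *
wait(.3);print(current_time_s(),current_force());hand_in()
E
```

```text
21.575 [-0.32612083 -0.1353129   0.51889177]
the job is handed in; nothing more can be done
```

The orange egg cup is out of the case and standing upright in the middle of the empty bamboo coaster. I handed the job in at 21.6 s of the 51 s allowed.

- **Door:** I gripped the left door by its blue handle and slid it 130 mm to its stop, over the right door. The force rose to about 11 N at the stop. After I let go, the handle still measured about 25 mm from the case's middle.
- **Cup:** I gripped it by the bowl, lifted it out and lowered it in 1 mm steps. It met the coaster with about 5 N.
- **Last check:** In the wrist picture the cup's centre was 1.4 mm from the coaster's centre. Its rim was at 69.7 mm where 70 mm was expected, and the coaster had not moved. The gripper was clear, with only about 0.5 N showing on the wrist.

None of the checks failed or disagreed.

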